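# Post the wide weld-test plate through the slot of the returns box

## Robot

A 7-joint arm with a two-finger parallel gripper is mounted at the origin on a cart in front of the work surface, level with it; the furniture and walls round the work are solid. World frame = base frame: x ahead of the robot, y to its left, z up, the work surface at z = 0. Lengths are in m, angles in rad, forces in N, time in s.
With the tool pointing down it reaches from about 0.425 to 0.925 m from the base axis. Payload 6.8 kg.
Tool frame: the origin (TCP) lies on the centre line of the jaws, within the pads' length; the fingertips stand 25 mm ahead of it and the grasp point (between the pads) lies 6 mm ahead of it; z points along the fingers, y is the line along which they close (so a half turn about z gives the same grasp; the last joint's range is limited). The gripper opens to 85 mm and grips with 20 to 120 N. Pads are 22 mm wide; open, the fingers measure 114 mm over their backs; the gripper's body (76 mm by 85 mm) begins 54 mm behind the grasp point. The pads swing forward as they close: fully open they stand 13 mm farther back than shut.
Start: joints at [1.13, 0.477, 0.022, 1.555, -0.011, 1.109, -0.083], TCP at [0.221, -0.638, 0.256] pointing down, gripper open.
Joint ranges: [-2.96, 2.96], [-0.34, 2.1], [-1.41, 1.46], [0.24, 2.44], [-1.37, 4.51], [0.17, 1.92], [-2.96, 2.96]. Speed limits (rad/s): [2.39, 2.39, 3.14, 3.14, 3.14, 3.14, 3.14].

## Interface

Orientations are given as a rotation vector (axis times angle).
In Python, from bench import telemetry, grab_frame, job gives the robot as it stands.
- The arm moves only by the tool apply_moves, never from a script. Its argument "rows" is a list of rows, each a list of 2 entries, a list of its own where there are three numbers: the shift along the tool's x, y, z each as a share of 250 mm, from -1 to 1, then the turn, a rotation vector about the tool's x, y, z each as a share of pi rad, from -1 to 1. A call has 1 to 10 rows; each row is the pose to reach, as a shift and turn from the pose commanded when the call began, along the tool's axes at that moment, turning the shorter way round; what a row does not reach only later rows make up. A row lasts 1/8 s, in which the tool goes at most 62.5 mm and 10.7 degrees, less where a joint would pass 70% of its speed; a pose out of reach is approached as far as the arm can. A call with a number of a shift or a turn outside -1 to 1 is refused whole. A call with a gripper value outside its range is refused whole. "jaw" is the gripper's target within -1 to 1 (fully open at 1, half-way at 0, shut at -1), set as the call begins (left out, the last holds). The fingers move at their own pace and stop on an object; "newtons" is the grip in N (left out, the last holds). Time passes only in rows, so rows that repeat a pose let the fingers close. It gives the time, the measured TCP pose, the force, the opening and the grip force at its end, in the units of the state.
- telemetry.get_obs(): the state, without advancing time (a new reading comes with each control period).
- grab_frame(name): name is "side" or "top" or "wrist"; returns a dict with "frame" (480x640x3 uint8, red, green, blue), "vertical_fov" (degrees; the focal length in pixels is half the picture's height over the tangent of half this angle, whatever the lens; pixels are square), "cx", "cy" (the principal point, pixels), "origin" and "attitude" of the camera in the world. Camera axes: x right, y up, looking along -z (the intrinsics and any distortion apply to the point x, -y, -z); pixel columns grow to the right and rows downward; lengths in m; the calibration is good to about 2 mm. The wrist camera is an equidistant fisheye: a pixel r from the principal point sees the ray r / f radians off the axis. A picture is of the moment at which its call begins. There is no depth.
- job.hand_in(): hands the job in; it is judged then, once.
The state is a dict: "clock": time; "joints": joint angles; "qvel": joint speeds; "tau": joint torques, N m; "tcp_pos": TCP position; "orientation": TCP orientation; "contact_force": force on the tool from outside, world axes, zero at the start; "moment": the same for the moment, N m; "grip_width": finger opening in m; "gripper_force": force on a finger pad.
Only numpy, scipy, OpenCV 4.12 (cv2) and the standard library are available. Lean on these libraries where they do the work, as an engineer would, in place of code of your own. Each camera call takes 0.05 s, during which the arm holds its last target. There are 200 camera calls.

## Task

Pull the wide test plate up out of the wooden rack and post it through the slot on top of the grey returns box: feel for the slot against the two tall stops behind it, then press the plate gently down past the spring catches until it drops right inside. Never press hard on the box, and leave the narrow plate standing in the rack.

Things in the scene. Friction and masses are not known exactly. Their poses are not given: they have to be found in the camera images.
- wide_plate_center (a point): Centre of the wide test plate: bare aluminium, 8 mm thick (its x), 80 mm wide (its y), 90 mm tall (its z, up), about 0.16 kg. It stands on its lower edge in one of the rack's two bays and projects 68 mm above the rack. Grasp it across its 8 mm thickness near the top edge.
- narrow_plate_center (a point): Centre of the narrow test plate: the same but only 50 mm wide (8 x 50 x 90 mm), standing in the other bay. It stays there.
- rack: Fixed wooden rack block 140 x 120 x 30 mm (x, y, z); origin at the centre of its underside on the table. Two bays at x = -37.5 and +37.5 mm, 10 mm (x) by 85 mm (y), 22 mm deep (floors 8 mm above the table). Which plate is in which bay varies. Its yaw differs from the box's.
- returns_box: Fixed grey steel box 150 x 140 mm (x, y); origin at the centre of its underside, z up, front (door) at -x towards the robot. Floor inside at z = 5 mm. On top a steel mouthpiece with the slot, adjustable in x: clamped 0 to 18 mm off either way; this offset is NOT measured, so feel or look for it. All heights here are above the origin. Over 25 N on the box, by plate or fingers, is too much.
- slot_nominal (a point): Nominal slot centre, at the upper face of the flat slot plate (z = 130 mm), box axes. The real slot is 0 to 18 mm off along x (unknown), but true in y, height and yaw. Through slot 11 mm (x) by 84 mm (y). The slot plate is clear for fingers down to z = 130 mm where |y| < 32 mm.
- stops_nominal (a point): Nominal top of the two tall stops behind the slot ends (|y| 34 to 54 mm, top z = 168 mm); off in x with the slot. Their front faces line up with the slot's rear wall, 5.5 mm behind slot centre. Cheeks before them rise only to z = 154: a plate with its lower edge at z = 156 to 165 slides towards +x over them up to the stops; it is then over the slot, and central 1.5 mm back.
- catches_nominal (a point): Nominal middle of the two brass spring catches at the slot ends, moving in x with the slot. Ramps from z = 154 to 140 mm, grip from 140 to 134 mm. They press the plate against the stops: 3 to 12 N pushes it down, and a released plate stays held until its top edge is pushed below about z = 135 mm; it then drops in by itself.
Things that resemble listed ones, but are neither listed nor needed, are in the scene too. Leave any purple look-alike of the part that bears wide_plate_center alone.

How it is judged:
By the outcome, as a careful person would: the job done as asked, in the order asked, and still so for the second after the job is handed in, with the robot touching nothing.
It also fails if it takes over 61 s, if anything falls off the work surface, if the arm or the gripper's body presses on something with over 40 N, if the wrist force passes 120 N, or if a joint passes its speed limit or range.

## Working session

There is one attempt and no reset: what is moved stays moved. The work goes in short steps, Python scripts to look and compute and a tool call to move; the robot and the scene stay as the last step left them, time stands still between calls to the robot, and variables do not carry over. Pictures are saved under pics/ and viewed, at most 10 in all, crops included, and the job is handed in when it is done.

Besides the shell and the picture viewer there is one more tool, called after ">>>" as a command line: name --argument value ..., lists and objects as JSON in quotes. apply_moves: Moves the arm, as the interface text tells. Its arguments: {"type":"object","properties":{"rows":{"type":"array"},"jaw":{"type":"number"},"newtons":{"type":"number"}},"required":["rows"]}

```bash
ls; mkdir -p pics; cat > h.py <<'E'
import numpy as np, cv2
from scipy.spatial.transform import Rotation as R
from bench import telemetry, grab_frame, job
def rot(a):
    a=np.array(a,float)
    if a.shape==(3,3): return a
    return R.from_rotvec(a).as_matrix() if a.size==3 else R.from_quat(a).as_matrix()
def cam(n):
    d=grab_frame(n); d['name']=n; d['f']=240/np.tan(np.radians(d['vertical_fov'])/2); d['R']=rot(d['attitude']); d['o']=np.array(d['origin']); return d
def ray(d,u,v):
    x=(u-d['cx'])/d['f']; y=(v-d['cy'])/d['f']
    if d['name']=='wrist':
        r=np.hypot(x,y); s=np.sin(r)/r if r>1e-9 else 1; c=np.array([x*s,-y*s,-np.cos(r)])
    else: c=np.array([x,-y,-1.])
    return d['R']@c
def onz(d,u,v,z):
    r=ray(d,u,v); return d['o']+r*(z-d['o'][2])/r[2]
def proj(d,p):
    c=d['R'].T@(np.array(p)-d['o']); x,y,z=c[0],-c[1],-c[2]
    if d['name']=='wrist':
        h=np.hypot(x,y); t=np.arctan2(h,z); k=t/h
    else: k=1/z
    return d['cx']+d['f']*x*k, d['cy']+d['f']*y*k
E
python3 - <<'E'
from h import *
for n in('side','top'):
    d=cam(n); cv2.imwrite(f'pics/{n}0.png',d['frame'][:,:,::-1]); print(n,d['o'],d['attitude'],d['f'],d['cx'],d['cy'],[k for k in d])
print(telemetry.get_obs())
E
```

```text
pics
side [ 0.28917827 -0.73576339  0.4679174 ] [ 1.13651092 -0.20977044 -0.31497525] 447.1274791231104 311.56622631518275 243.1710766439035 ['frame', 'vertical_fov', 'cx', 'cy', 'origin', 'attitude', 'name', 'f', 'R', 'o']
top [0.41162572 0.02489815 1.11642585] [ 0.1187326  -0.11870718 -1.55703869] 497.25072834503453 318.75541503894306 242.86128628743026 ['frame', 'vertical_fov', 'cx', 'cy', 'origin', 'attitude', 'name', 'f', 'R', 'o']
{'clock': 0.1, 'joints': array([ 1.12988419,  0.47775153,  0.02233996,  1.55633427, -0.01151971,
        1.1092994 , -0.08310455]), 'qvel': array([ 0.00053537, -0.00212236,  0.00032132, -0.00191595, -0.00032375,
       -0.00068391, -0.00023265]), 'tau': array([ 5.49623874e-03, -5.97761965e+01,  1.61467005e+00, -2.81955582e+01,
        1.29082435e-02,  5.05029573e-03,  3.42548253e-05]), 'tcp_pos': array([ 0.22036469, -0.63750161,  0.25540772]), 'orientation': array([-3.09659453e+00, -5.20116454e-01,  5.91786492e-04]), 'contact_force': array([0.74445042, 0.28182316, 0.51149116]), 'moment': array([-0.03007731,  0.01314923, -0.00512341]), 'gripper_force': 0.0, 'grip_width': 0.08566881458893125}
```

View pics/side0.png

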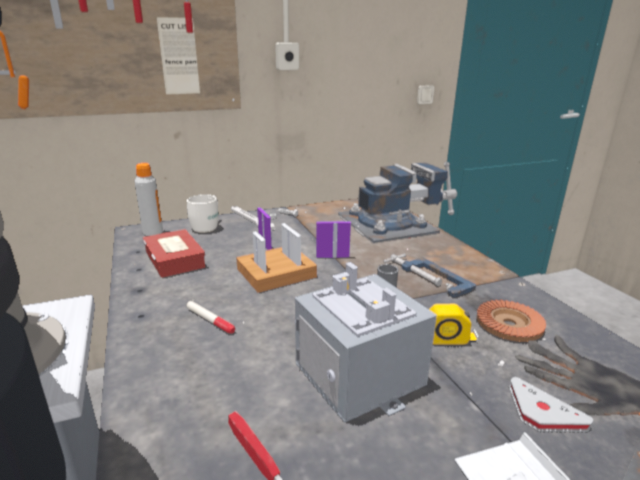

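View pics/top0.png

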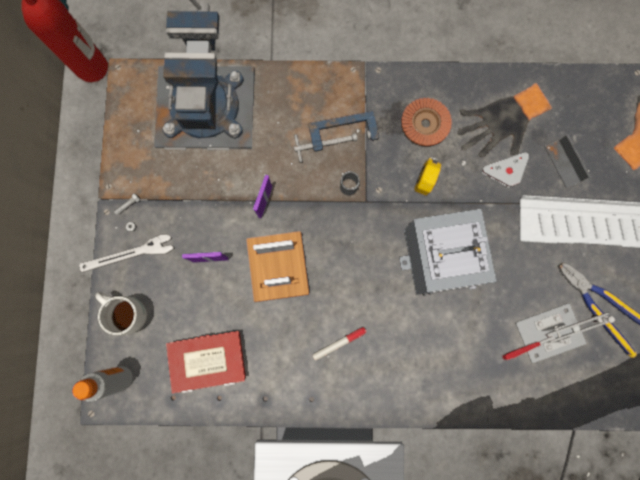

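The side view shows the rack at about (276,266), with a wide silver plate at the rear (291,245) and a narrow one at (260,252). The box is at about (365,340).

In the top view, four things could be taken for the wide plate:
- Bare plate at (274,246), in the far bay and longer.
- Bare plate at (278,282), shorter, so the narrow one.
- Purple plate at (262,197).
- Purple plate at (205,257).

By the description I choose (274,246), and I'll check it in a close crop.

```bash
python3 - <<'E'
from h import *
d=cam('top'); im=d['frame'][:,:,::-1]
a=cv2.resize(im[222:312,232:322],(400,400),interpolation=cv2.INTER_CUBIC); b=cv2.resize(im[200:300,405:505],(400,400),interpolation=cv2.INTER_CUBIC)
cv2.imwrite('pics/crop.png',np.hstack([a,b]))
hsv=cv2.cvtColor(im,cv2.COLOR_BGR2HSV)
m=cv2.inRange(hsv,(8,100,90),(20,255,255)); m[:225]=0;m[310:]=0;m[:,:240]=0;m[:,315:]=0
m=cv2.morphologyEx(m,cv2.MORPH_CLOSE,np.ones((15,15)))
r=cv2.minAreaRect(max(cv2.findContours(m,0,1)[0],key=cv2.contourArea)); print(r)
P=[onz(d,*p,0.03) for p in cv2.boxPoints(r)]; print(np.round(P,4),np.mean(P,0),[np.linalg.norm(P[i]-P[i-1]) for i in range(4)])
E
```

```text
((277.235107421875, 266.21282958984375), (63.89119338989258, 55.848941802978516), 82.1847152709961)
[[0.5857 0.1886 0.03  ]
 [0.6041 0.0664 0.03  ]
 [0.4645 0.0453 0.03  ]
 [0.4468 0.1652 0.03  ]] [0.52526644 0.11638216 0.03      ] [np.float64(0.14090575514440318), np.float64(0.12353162263487794), np.float64(0.1412188757745683), np.float64(0.12117775112071948)]
```

View pics/crop.png

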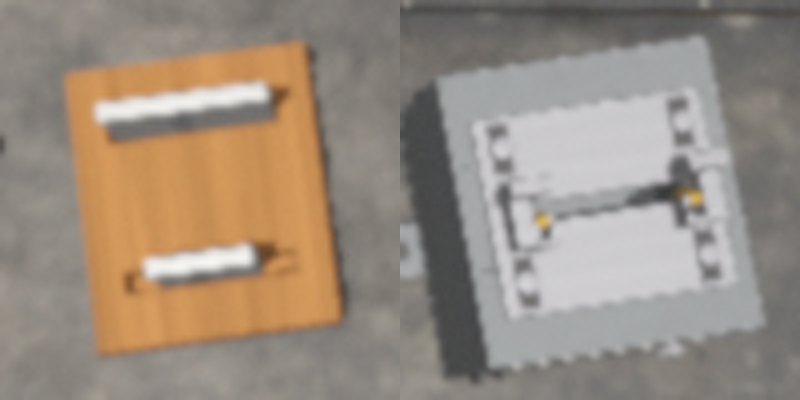

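The crop confirms the choice: the far-bay plate at (274,246) fills its 85 mm bay and is bare aluminium, while the near one (278,282) is shorter than its bay. The box slot runs between the brass catches at about (440.7,255) and (479.2,249.5). Next I work out the box and the tool axes.

```bash
cat >> h.py <<'E'
def goal(p,yaw,tag=''):
    """shares to put TCP at p, pointing down, tool y (closing) at world angle yaw (deg) mod 180; from the measured pose"""
    o=telemetry.get_obs(); T=rot(o['orientation'])
    s=T.T@(np.array(p)-o['tcp_pos'])/.25
    best=None
    for k in(0,180):
        a=np.radians(yaw+k); y=np.array([np.cos(a),np.sin(a),0]); z=np.array([0,0,-1.]); G=np.c_[np.cross(y,z),y,z]
        v=R.from_matrix(T.T@G).as_rotvec()/np.pi
        if best is None or np.linalg.norm(v)<np.linalg.norm(best): best=v
    print(tag,'shift',np.round(s,4),'turn',np.round(best,4))
E
python3 - <<'E'
from h import *
d=cam('top'); o=telemetry.get_obs(); T=rot(o['orientation']); print(T.round(3), o['joints'][-1])
C=[(414.25,218.75),(481.3,209.5),(496.3,281.3),(427.5,292.5)]
for z in(.115,.12,.125,.13):
    P=np.array([onz(d,*c,z) for c in C]); L=[np.linalg.norm(P[i]-P[i-1]) for i in range(4)]; 
    x=(P[0]+P[1]-P[2]-P[3]); print(z,P.mean(0).round(4),np.round(L,4),'yaw',np.degrees(np.arctan2(x[1],x[0])), np.degrees(np.arctan2(*( (P[0]-P[1]+P[3]-P[2])[[1,0]]))))
for z in(.13,.15,.168):
    print(z,onz(d,440.75,255,z),onz(d,479.25,249.5,z))
# plate top check
im=cv2.cvtColor(d['frame'],cv2.COLOR_RGB2HSV); m=cv2.inRange(im,(0,0,190),(180,40,255)); m[:235]=0;m[295:]=0;m[:,:245]=0;m[:,310:]=0
for c in cv2.findContours(m,0,1)[0]:
    if cv2.contourArea(c)<20: continue
    r=cv2.minAreaRect(c); P=[onz(d,*p,.098) for p in cv2.boxPoints(r)]; print(r,np.mean(P,0).round(4),[round(np.linalg.norm(P[i]-P[i-1]),4) for i in range(4)], [np.degrees(np.arctan2(*(P[i]-P[i-1])[[1,0]])).round(1) for i in range(4)])
w=cam('wrist'); print('wristcam',w['o'],w['f'],w['cx'],w['cy'],(w['R']@[0,0,-1]).round(3), T.T@(w['o']-o['tcp_pos']))
E
```

```text
[[ 0.945  0.327 -0.   ]
 [ 0.327 -0.945  0.001]
 [-0.    -0.001 -1.   ]] -0.08309022733245518
0.115 [ 0.5524 -0.2511  0.115 ] [0.1525 0.14   0.1496 0.1411] yaw 9.197638764807131 99.17354551982528
0.12 [ 0.5517 -0.2497  0.12  ] [0.1517 0.1393 0.1488 0.1404] yaw 9.19763876480713 99.17354551982528
0.125 [ 0.551  -0.2483  0.125 ] [0.1509 0.1386 0.1481 0.1397] yaw 9.197638764807133 99.17354551982528
0.13 [ 0.5503 -0.2469  0.13  ] [0.1502 0.1379 0.1473 0.139 ] yaw 9.197638764807134 99.17354551982528
0.13 [ 0.54014712 -0.21848465  0.13      ] [ 0.55206818 -0.29591102  0.13      ]
0.15 [ 0.53754133 -0.21355001  0.15      ] [ 0.54922068 -0.28940655  0.15      ]
0.168 [ 0.53519611 -0.20910883  0.168     ] [ 0.54665793 -0.28355252  0.168     ]
((276.4100036621094, 280.3700256347656), (4.242640495300293, 23.334524154663086), 81.8698959350586) [0.4884 0.1116 0.098 ] [np.float64(0.0087), np.float64(0.0477), np.float64(0.0087), np.float64(0.0477)] [np.float64(9.6), np.float64(-81.2), np.float64(-170.8), np.float64(98.7)]
((272.50433349609375, 244.53277587890625), (4.229238986968994, 37.6005744934082), 82.40535736083984) [0.5625 0.1214 0.098 ] [np.float64(0.0089), np.float64(0.0778), np.float64(0.0089), np.float64(0.0777)] [np.float64(9.2), np.float64(-81.7), np.float64(-171.4), np.float64(98.3)]
wristcam [ 0.28382578 -0.61578089  0.37416161] 371.64829954431775 319.8754357780407 248.73838737895173 [-0.253 -0.086 -0.964] [ 6.70710391e-02 -8.84042054e-05 -1.18502313e-01]
```

```bash
python3 - <<'E'
from h import *
goal([.545,-.317,.24],9)
E
```

```text
shift [ 1.6461 -0.7883  0.064 ] turn [-2.00e-04 -2.00e-04 -4.44e-01]
```

>>> apply_moves --rows '[[[0.82, -0.39, 0.03], [0, 0, -0.444]], [[0.82, -0.39, 0.03], [0, 0, -0.444]], [[0.82, -0.39, 0.03], [0, 0, -0.444]], [[0.82, -0.39, 0.03], [0, 0, -0.444]], [[0.82, -0.39, 0.03], [0, 0, -0.444]], [[0.82, -0.39, 0.03], [0, 0, -0.444]], [[0.82, -0.39, 0.03], [0, 0, -0.444]], [[0.82, -0.39, 0.03], [0, 0, -0.444]]]' --jaw 1

```text
clock: 1.25
tcp_pos: [0.3823, -0.4789, 0.2487]
orientation: [-2.036, -2.392, -0.0]
contact_force: [0.8, -0.6, 0.3]
grip_width: 0.0856
gripper_force: 0.0
```

```bash
python3 - <<'E'
from h import *
goal([.545,-.317,.24],9)
print(telemetry.get_obs()['clock'])
E
```

```text
shift [0.535  0.7461 0.0347] turn [-0.     -0.0001  0.0011]
1.25
```

>>> apply_moves --rows '[[[0.535, 0.746, 0.035], [0, 0, 0.001]], [[0.535, 0.746, 0.035], [0, 0, 0.001]], [[0.535, 0.746, 0.035], [0, 0, 0.001]], [[0.535, 0.746, 0.035], [0, 0, 0.001]], [[0.535, 0.746, 0.035], [0, 0, 0.001]], [[0.535, 0.746, 0.035], [0, 0, 0.001]]]'

```text
clock: 2.0
tcp_pos: [0.5452, -0.3183, 0.2398]
orientation: [-2.045, -2.385, 0.002]
contact_force: [0.3, -0.5, -0.4]
grip_width: 0.0852
gripper_force: 0.0
```

```bash
python3 - <<'E'
from h import *
d=cam('wrist'); im=d['frame'][:,:,::-1]; cv2.imwrite('pics/w1.png',im); print(d['o'],d['attitude'],telemetry.get_obs()['tcp_pos'])
E
```

```text
[ 0.53446271 -0.25154671  0.3582575 ] [-0.26950212 -0.01938008  0.15256516] [ 0.54472067 -0.3190598   0.23984852]
```

View pics/w1.png

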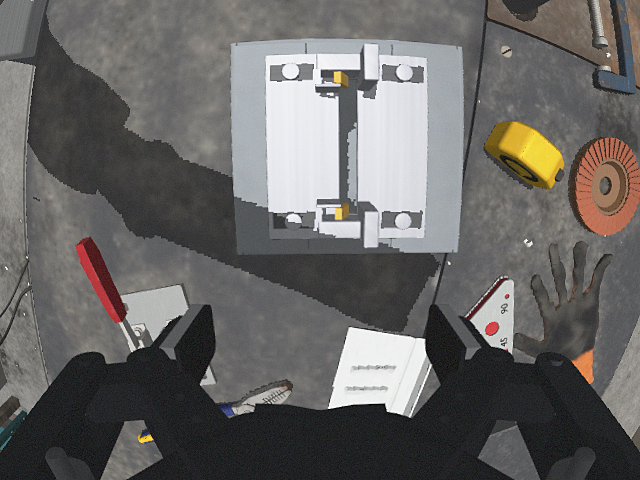

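The wrist view shows the slot as a dark strip at u≈339–357, v≈78–215. The stops are at its rear (370,65) and (371,230), with brass catches at (341,78) and (342,210). Measuring edges.

```bash
python3 - <<'E'
from h import *
d=cam('wrist'); g=cv2.cvtColor(d['frame'],cv2.COLOR_RGB2GRAY).astype(float)
def edges(v,a,b,dark):
    r=g[v,a:b]; gr=np.diff(r); return a+.5+ (gr.argmin() if dark else gr.argmax()), 
lo=[];hi=[]
for v in range(100,190,8):
    r=g[v-1:v+2,325:370].mean(0); gr=np.diff(r); lo.append((326+gr[:22].argmin(),v)); hi.append((326+22+gr[22:].argmax(),v))
print(lo,hi)
A=np.array([onz(d,*p,.13) for p in lo]);B=np.array([onz(d,*p,.13) for p in hi])
for P in(A,B):
    k=np.polyfit(P[:,1],P[:,0],1); print('line yaw',-np.degrees(np.arctan(k[0])), 'x at y=-.25',np.polyval(k,-.25))
print('mean',((A+B)/2).mean(0), 'width',np.mean(B-A,0))
# box outline corners at several heights
C=[(232,44),(463,45),(458,251),(237,254)]
for z in(.12,.125):
    P=np.array([onz(d,*c,z) for c in C]); L=[np.linalg.norm(P[i]-P[i-1]).round(4) for i in range(4)]
    x=P[1]+P[2]-P[0]-P[3]; y=P[0]+P[1]-P[2]-P[3]; print(z,P.mean(0).round(4),L,np.degrees(np.arctan2(x[1],x[0])),np.degrees(np.arctan2(y[1],y[0]))-90)
print('mouth plate', [onz(d,*c,.13).round(4) for c in [(267,55),(427,57),(425,237),(269,240)]])
print('slot ends (brass/stop)', onz(d,341,78,.14),onz(d,342,210,.14), 'stop fronts top',onz(d,364,65,.168),onz(d,364,232,.168))
E
```

```text
[(np.int64(339), 100), (np.int64(339), 108), (np.int64(339), 116), (np.int64(339), 124), (np.int64(339), 132), (np.int64(340), 140), (np.int64(340), 148), (np.int64(340), 156), (np.int64(340), 164), (np.int64(340), 172), (np.int64(340), 180), (np.int64(340), 188)] [(np.int64(358), 100), (np.int64(358), 108), (np.int64(358), 116), (np.int64(359), 124), (np.int64(349), 132), (np.int64(358), 140), (np.int64(359), 148), (np.int64(359), 156), (np.int64(359), 164), (np.int64(359), 172), (np.int64(359), 180), (np.int64(359), 188)]
line yaw 9.813037707717191 x at y=-.25 0.5455953990600256
line yaw 10.535226276900223 x at y=-.25 0.5569660505741613
mean [ 0.55071075 -0.2468576   0.13      ] width [0.01099834 0.00184673 0.        ]
0.12 [ 0.5529 -0.2471  0.12  ] [np.float64(0.141), np.float64(0.1522), np.float64(0.1426), np.float64(0.1528)] 9.792405980224675 9.016358502656232
0.125 [ 0.5525 -0.2472  0.125 ] [np.float64(0.1381), np.float64(0.149), np.float64(0.1396), np.float64(0.1496)] 9.79240598022467 9.016358502656246
mouth plate [array([ 0.4929, -0.1985,  0.13  ]), array([ 0.5905, -0.1823,  0.13  ]), array([ 0.6096, -0.2966,  0.13  ]), array([ 0.5104, -0.314 ,  0.13  ])]
slot ends (brass/stop) [ 0.53952067 -0.20901538  0.14      ] [ 0.55233691 -0.28640949  0.14      ] stop fronts top [ 0.54928701 -0.20557772  0.168     ] [ 0.5634267  -0.29179566  0.168     ]
```

```bash
python3 - <<'E'
from h import *
d=cam('wrist')
c,s=np.cos(np.radians(9.6)),np.sin(np.radians(9.6)); S=np.array([.551,-.2482])
for y in(.054,.034,-.034,-.054): print(y,np.round(proj(d,[*(S+[c*.0055-s*y,s*.0055+c*y]),.168]),1))
goal([.5625,.1215,.2],8.6)
E
```

```text
0.054 [363.8  43.3]
0.034 [364.7  80. ]
-0.034 [365.5 210.8]
-0.054 [365.  247.8]
 shift [1.7326 0.3361 0.1588] turn [-0.0002  0.0002  0.0003]
```

>>> apply_moves --rows '[[[0.87, 0.17, 0], [0, 0, 0]], [[0.87, 0.17, 0], [0, 0, 0]], [[0.87, 0.17, 0], [0, 0, 0]], [[0.87, 0.17, 0], [0, 0, 0]]]' --jaw 0 --newtons 40

```text
clock: 2.65
tcp_pos: [0.5541, -0.0934, 0.2406]
orientation: [2.042, 2.387, 0.001]
contact_force: [0.1, -0.5, 0.2]
grip_width: 0.0429
gripper_force: 0.0
```

>>> apply_moves --rows '[[[0.863, 0.166, 0.1], [0, 0, 0]], [[0.863, 0.166, 0.158], [0, 0, 0]], [[0.863, 0.166, 0.158], [0, 0, 0]], [[0.863, 0.166, 0.158], [0, 0, 0]], [[0.863, 0.166, 0.158], [0, 0, 0]]]'

```text
clock: 3.28
tcp_pos: [0.5618, 0.1261, 0.2003]
orientation: [-2.039, -2.389, -0.001]
contact_force: [-0.4, -0.2, -1.2]
grip_width: 0.0425
gripper_force: 0.0
```

```bash
python3 - <<'E'
from h import *
d=cam('wrist'); im=d['frame'][:,:,::-1]; cv2.imwrite('pics/w2.png',im)
c,s=np.cos(np.radians(8.6)),np.sin(np.radians(8.6)); S=np.array([.5625,.1215])
for x in(-.004,.004):
  for y in(.04,-.04): print(x,y,np.round(proj(d,[*(S+[c*x-s*y,s*x+c*y]),.098]),1))
goal([.5625,.1215,.095],8.6); print(telemetry.get_obs()['grip_width'],telemetry.get_obs()['tcp_pos'])
E
```

```text
-0.004 0.04 [314.7 202.6]
-0.004 -0.04 [314.3 323.5]
0.004 0.04 [328.1 202.7]
0.004 -0.04 [326.4 323.6]
 shift [-7.900e-03 -2.000e-04  4.215e-01] turn [-0.0001  0.      0.0014]
0.04244599859648715 [0.56228535 0.12346931 0.20037721]
```

View pics/w2.png

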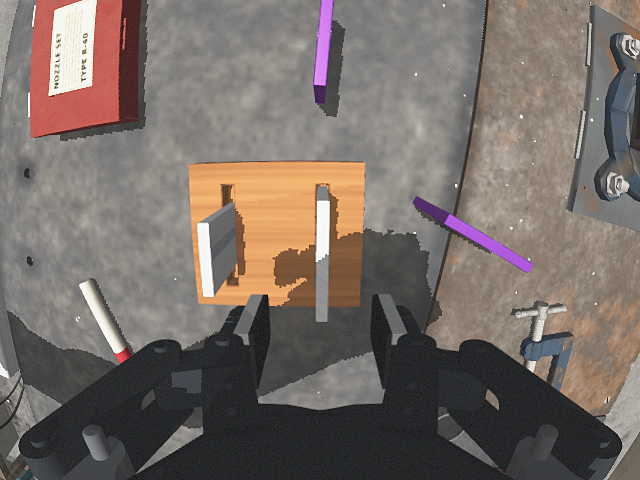

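Wide plate top is at u≈316–329, v≈200–321, which matches my prediction within 1.5 mm. The purple plates are clear of the half-open fingers. Descend and grip.

>>> apply_moves --rows '[[[-0.004, 0.002, 0.2], [0, 0, 0]], [[-0.004, 0.002, 0.34], [0, 0, 0]], [[-0.004, 0.002, 0.4215], [0, 0, 0]], [[-0.004, 0.002, 0.4215], [0, 0, 0]], [[-0.004, 0.002, 0.4215], [0, 0, 0]]]'

```text
clock: 3.95
tcp_pos: [0.5642, 0.1223, 0.0965]
orientation: [2.044, 2.384, 0.003]
contact_force: [-0.2, -0.2, -0.3]
grip_width: 0.0425
gripper_force: 0.0
```

>>> apply_moves --rows '[[[0, 0, 0], [0, 0, 0]], [[0, 0, 0], [0, 0, 0]], [[0, 0, 0], [0, 0, 0]], [[0, 0, 0], [0, 0, 0]], [[0, 0, 0], [0, 0, 0]]]' --jaw -1 --newtons 40

```text
clock: 4.58
tcp_pos: [0.5638, 0.1227, 0.0962]
orientation: [2.044, 2.385, 0.002]
contact_force: [0.2, -0.4, 6.2]
grip_width: 0.0079
gripper_force: 40.3
```

>>> apply_moves --rows '[[[0, 0, -0.05], [0, 0, 0]], [[0, 0, -0.15], [0, 0, 0]], [[0, 0, -0.3], [0, 0, 0]], [[0, 0, -0.5], [0, 0, 0]], [[0, 0, -0.7], [0, 0, 0]], [[0, 0, -0.8], [0, 0, 0]], [[0, 0, -0.8], [0, 0, 0]], [[0, 0, -0.8], [0, 0, 0]]]'

```text
clock: 5.58
tcp_pos: [0.5622, 0.122, 0.2938]
orientation: [-2.043, -2.385, 0.003]
contact_force: [-0.0, -0.2, -2.1]
grip_width: 0.0072
gripper_force: 39.5
```

```bash
python3 - <<'E'
from h import *
d=cam('wrist'); im=d['frame'][:,:,::-1]; cv2.imwrite('pics/w3.png',im)
o=telemetry.get_obs(); print(o['tcp_pos'],o['contact_force'],o['grip_width'])
# approach: 20 mm in front of slot, lower edge high
c,s=np.cos(np.radians(9.6)),np.sin(np.radians(9.6)); S=np.array([.551,-.2482])-.02*np.array([c,s])
goal([*S,.297],9.6)
T=rot(o['orientation']); 
for y in(.04,-.04):
  for z in (-.003,.087): print(y,z,np.round(proj(d,o['tcp_pos']+T@np.array([y,0,z])),1))
E
```

```text
[0.56202784 0.12200949 0.29336917] [-0.29968018  0.3258041  -1.74138347] 0.007563296127805968
 shift [-1.4577 -0.3506 -0.0128] turn [-0.001   0.0001 -0.0044]
0.04 -0.003 [321.2 235.5]
0.04 0.087 [320.6 198.1]
-0.04 -0.003 [320.9 426.7]
-0.04 0.087 [320.5 327.5]
```

View pics/w3.png

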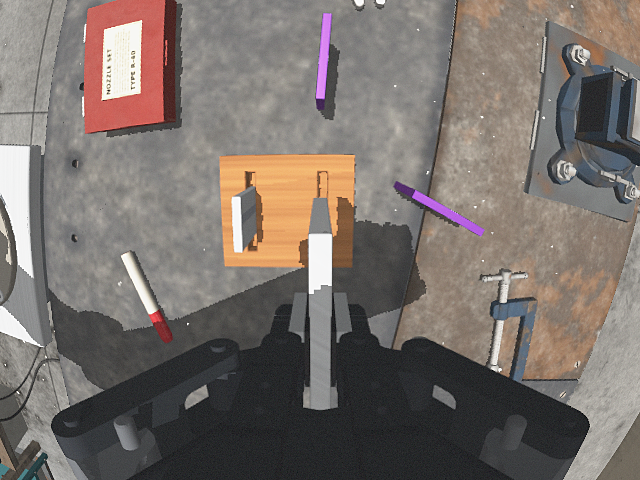

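The plate is held level and centred: its near corners are at v≈234 and 198, predicted 235.5 and 198.1. The narrow plate is still in its bay at (244,222). Now to a point 20 mm in front of the slot.

>>> apply_moves --rows '[[[-0.73, -0.175, -0.006], [0, 0, -0.0044]], [[-0.73, -0.175, -0.006], [0, 0, -0.0044]], [[-0.73, -0.175, -0.006], [0, 0, -0.0044]], [[-0.73, -0.175, -0.006], [0, 0, -0.0044]]]'

```text
clock: 6.12
tcp_pos: [0.5462, -0.0716, 0.2946]
orientation: [-2.039, -2.388, 0.007]
contact_force: [0.1, 0.8, -2.1]
grip_width: 0.0073
gripper_force: 39.4
```

>>> apply_moves --rows '[[[-0.728, -0.165, -0.006], [0, 0, 0]], [[-0.728, -0.165, -0.006], [0, 0, 0]], [[-0.728, -0.165, -0.006], [0, 0, 0]], [[-0.728, -0.165, -0.006], [0, 0, 0]], [[-0.728, -0.165, -0.006], [0, 0, 0]]]'

```text
clock: 6.75
tcp_pos: [0.5374, -0.2494, 0.2968]
orientation: [-2.025, -2.398, -0.001]
contact_force: [0.0, 1.2, -1.0]
grip_width: 0.0076
gripper_force: 39.4
```

```bash
python3 - <<'E'
from h import *
o=telemetry.get_obs(); print(o['clock'],o['tcp_pos'],o['contact_force'],o['grip_width'])
c,s=np.cos(np.radians(9.6)),np.sin(np.radians(9.6)); S=np.array([.551,-.2482])
goal([*(S-.02*np.array([c,s])),.249],9.6,'low')
d=cam('wrist'); cv2.imwrite('pics/w4.png',d['frame'][:,:,::-1])
for y in(.054,.034): print(np.round(proj(d,[*(S+[c*.0055-s*y,s*.0055+c*y]),.168]),1))
T=rot(o['orientation'])
for x in(-.004,.004): print('plate low corner',np.round(proj(d,o['tcp_pos']+T@np.array([.04,x,.087])),1))
E
```

```text
6.75 [ 0.53736578 -0.24941819  0.29682548] [ 0.00888485  1.17873255 -1.02685597] 0.007571304234057965
low shift [-0.0047 -0.0251  0.1913] turn [-0.0005 -0.0008  0.0003]
[350.  171.2]
[349.6 200.9]
plate low corner [313.7 198.2]
plate low corner [328.1 198.2]
```

View pics/w4.png

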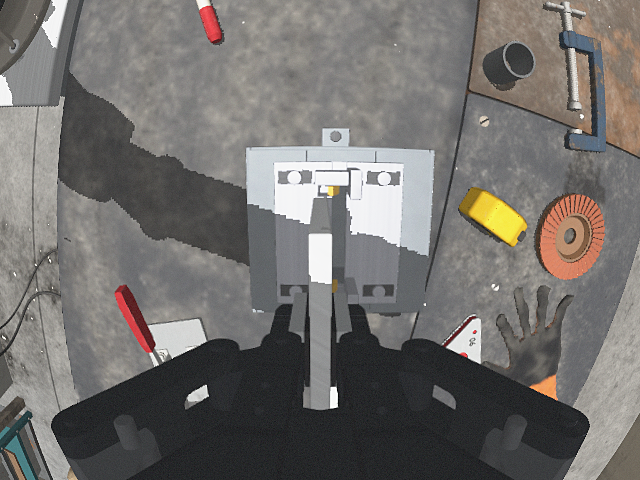

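The plate sits ahead of the stop: stop front at u≈350, v≈171–200, as predicted, with the plate edge at u≈314–328. Lower to edge height ≈161 mm, then feel towards +x.

>>> apply_moves --rows '[[[-0.005, -0.025, 0.1], [0, 0, 0]], [[-0.005, -0.025, 0.17], [0, 0, 0]], [[-0.005, -0.025, 0.191], [0, 0, 0]], [[-0.005, -0.025, 0.191], [0, 0, 0]], [[-0.005, -0.025, 0.191], [0, 0, 0]], [[-0.005, -0.025, 0.191], [0, 0, 0]]]'

```text
clock: 7.55
tcp_pos: [0.532, -0.2532, 0.2511]
orientation: [2.027, 2.399, 0.001]
contact_force: [-0.2, -0.4, -1.6]
grip_width: 0.007
gripper_force: 39.3
```

```bash
cat >> h.py <<'E'
c,s=np.cos(np.radians(9.6)),np.sin(np.radians(9.6)); S=np.array([.551,-.2482])
def st():
    o=telemetry.get_obs(); p=o['tcp_pos']-[*S,0]; f=o['contact_force']
    print('clock',round(o['clock'],2),'box x,y,z mm',np.round([1e3*(c*p[0]+s*p[1]),1e3*(-s*p[0]+c*p[1]),1e3*p[2]],2),'F box',np.round([c*f[0]+s*f[1],-s*f[0]+c*f[1],f[2]],2),'M',np.round(o['moment'],2),'w',o['grip_width']); T=rot(o['orientation']); print('yaw y',np.degrees(np.arctan2(T[1,1],T[0,1])),'tilt z',T[:,2].round(4))
E
python3 -c "
from h import *
st()"
```

```text
clock 7.55 box x,y,z mm [-19.61  -1.78 251.14] F box [-0.23 -0.41 -1.62] M [0.04 0.04 0.01] w 0.006983706763161786
yaw y 9.602085055119028 tilt z [ 1.2e-03 -4.0e-04 -1.0e+00]
```

>>> apply_moves --rows '[[[0.007, 0.02, 0.008], [0, 0, 0]], [[0.007, 0.04, 0.008], [0, 0, 0]], [[0.007, 0.056, 0.008], [0, 0, 0]], [[0.007, 0.056, 0.008], [0, 0, 0]], [[0.007, 0.056, 0.008], [0, 0, 0]]]'

```text
clock: 8.18
tcp_pos: [0.5449, -0.2491, 0.2484]
orientation: [-2.028, -2.399, 0.0]
contact_force: [0.1, 0.5, -2.1]
grip_width: 0.0073
gripper_force: 39.4
```

```bash
python3 -c "
from h import *
st()"
```

```text
clock 8.18 box x,y,z mm [-6.1300e+00  8.0000e-02  2.4837e+02] F box [ 0.23  0.52 -2.13] M [-0.01 -0.02  0.03] w 0.007290783075842154
yaw y 9.597854689909212 tilt z [-2.e-04  0.e+00 -1.e+00]
```

Nice. Creeping: 4 mm, then 1 mm steps.

>>> apply_moves --rows '[[[0, 0.006, 0], [0, 0, 0]], [[0, 0.012, 0], [0, 0, 0]], [[0, 0.018, 0], [0, 0, 0]], [[0, 0.021, 0], [0, 0, 0]], [[0, 0.024, 0], [0, 0, 0]], [[0, 0.024, 0], [0, 0, 0]]]'

```text
clock: 8.93
tcp_pos: [0.551, -0.2481, 0.2484]
orientation: [-2.028, -2.4, 0.0]
contact_force: [-0.3, -0.3, -1.6]
grip_width: 0.007
gripper_force: 39.4
```

>>> apply_moves --rows '[[[0, 0.003, 0], [0, 0, 0]], [[0, 0.005, 0], [0, 0, 0]], [[0, 0.005, 0], [0, 0, 0]]]'

```text
clock: 9.3
tcp_pos: [0.5522, -0.2478, 0.2484]
orientation: [-2.028, -2.4, -0.0]
contact_force: [-1.6, -0.1, -1.5]
grip_width: 0.0074
gripper_force: 39.4
```

Contact is beginning at box x ≈ +1.3 mm (I expected +1.5). A few more small steps to confirm.

>>> apply_moves --rows '[[[0, 0.003, 0], [0, 0, 0]], [[0, 0.004, 0], [0, 0, 0]], [[0, 0.004, 0], [0, 0, 0]]]'

```text
clock: 9.68
tcp_pos: [0.553, -0.2478, 0.2484]
orientation: [-2.028, -2.399, 0.0]
contact_force: [-0.6, -0.4, -2.2]
grip_width: 0.0074
gripper_force: 39.4
```

```bash
python3 -c "
from h import *
st()"
```

```text
clock 9.68 box x,y,z mm [2.050e+00 7.000e-02 2.484e+02] F box [-0.7  -0.24 -2.2 ] M [-0.06  0.22 -0.01] w 0.007387378304888096
yaw y 9.594244867902564 tilt z [-4.e-04 -0.e+00 -1.e+00]
```

>>> apply_moves --rows '[[[0, 0.003, 0], [0, 0, 0]], [[0, 0.005, 0], [0, 0, 0]], [[0, 0.005, 0], [0, 0, 0]]]'

```text
clock: 10.05
tcp_pos: [0.5536, -0.2478, 0.2483]
orientation: [-2.027, -2.398, 0.002]
contact_force: [-4.7, 0.2, 1.1]
grip_width: 0.0076
gripper_force: 39.7
```

```bash
python3 -c "
from h import *
st()"
```

```text
clock 10.05 box x,y,z mm [  2.65   0.   248.25] F box [-4.57  0.94  1.05] M [-0.13  1.23 -0.18] w 0.007576006149984505
yaw y 9.575111578100186 tilt z [-1.7e-03 -1.0e-04 -1.0e+00]
```

Contact is firm at box x≈+2.0. The moment Mz/F puts it on the −y stop only, so the box yaw is a bit less than 9.6°. I'll turn a little and feel again.

>>> apply_moves --rows '[[[0, 0, 0], [0, 0, 0.003]], [[0, 0, 0], [0, 0, 0.003]], [[0, 0, 0], [0, 0, 0.003]]]'

```text
clock: 10.42
tcp_pos: [0.5537, -0.2478, 0.2482]
orientation: [-2.039, -2.389, 0.002]
contact_force: [-5.1, -0.9, 0.2]
grip_width: 0.0072
gripper_force: 39.7
```

```bash
python3 -c "
from h import *
st()"
```

```text
clock 10.43 box x,y,z mm [ 2.7300e+00 -7.0000e-02  2.4817e+02] F box [-5.2  -0.07  0.15] M [-0.16  1.42  0.2 ] w 0.007200910206705915
yaw y 9.054546845687453 tilt z [-1.5e-03 -3.0e-04 -1.0e+00]
```

The moment flipped sign, so the true yaw is about 9.3°. Turn half back, back off, and start lowering.

>>> apply_moves --rows '[[[0, -0.006, 0], [0, 0, -0.0015]], [[0, -0.011, 0], [0, 0, -0.0015]], [[0, -0.011, 0], [0, 0, -0.0015]]]'

```text
clock: 10.8
tcp_pos: [0.5525, -0.2477, 0.2488]
orientation: [2.032, 2.394, 0.002]
contact_force: [0.1, 0.6, -1.7]
grip_width: 0.0075
gripper_force: 39.4
```

>>> apply_moves --rows '[[[0, 0, 0.01], [0, 0, 0]], [[0, 0, 0.02], [0, 0, 0]], [[0, 0, 0.03], [0, 0, 0]], [[0, 0, 0.04], [0, 0, 0]], [[0, 0, 0.04], [0, 0, 0]]]'

```text
clock: 11.42
tcp_pos: [0.5515, -0.248, 0.2381]
orientation: [-2.033, -2.394, 0.0]
contact_force: [1.2, 0.2, -1.7]
grip_width: 0.0075
gripper_force: 39.4
```

```bash
python3 -c "
from h import *
st()"
```

```text
clock 11.43 box x,y,z mm [5.6000e-01 1.4000e-01 2.3811e+02] F box [ 1.22 -0.   -1.72] M [ 0.    0.04 -0.01] w 0.007497976585750047
yaw y 9.32741113779092 tilt z [-4.e-04  2.e-04 -1.e+00]
```

>>> apply_moves --rows '[[[0, 0, 0.01], [0, 0, 0]], [[0, 0, 0.02], [0, 0, 0]], [[0, 0, 0.03], [0, 0, 0]], [[0, 0, 0.03], [0, 0, 0]]]'

```text
clock: 11.92
tcp_pos: [0.5525, -0.2479, 0.2314]
orientation: [2.032, 2.394, 0.002]
contact_force: [3.5, 0.8, 1.1]
grip_width: 0.0074
gripper_force: 39.7
```

```bash
python3 -c "
from h import *
st()"
```

```text
clock 11.93 box x,y,z mm [1.5200e+00 3.0000e-02 2.3137e+02] F box [3.59 0.17 1.12] M [ 0.03 -0.82 -0.  ] w 0.007377888280301944
yaw y 9.346491886638812 tilt z [ 1.9e-03 -3.0e-04 -1.0e+00]
```

>>> apply_moves --rows '[[[0, 0, 0.01], [0, 0, 0]], [[0, 0, 0.02], [0, 0, 0]], [[0, 0, 0.03], [0, 0, 0]], [[0, 0, 0.03], [0, 0, 0]]]'

```text
clock: 12.42
tcp_pos: [0.552, -0.2478, 0.223]
orientation: [2.033, 2.395, 0.001]
contact_force: [5.5, -0.3, -0.9]
grip_width: 0.0073
gripper_force: 39.5
```

```bash
python3 -c "
from h import *
st()"
```

```text
clock 12.43 box x,y,z mm [  1.02   0.25 223.03] F box [ 5.38 -1.25 -0.86] M [ 0.1  -1.5   0.04] w 0.007261188375926822
yaw y 9.341131201532813 tilt z [ 5.e-04  3.e-04 -1.e+00]
```

>>> apply_moves --rows '[[[0, 0.003, 0.01], [0, 0, 0]], [[0, 0.003, 0.02], [0, 0, 0]], [[0, 0.003, 0.03], [0, 0, 0]], [[0, 0.003, 0.04], [0, 0, 0]], [[0, 0.003, 0.04], [0, 0, 0]]]'

```text
clock: 13.05
tcp_pos: [0.5523, -0.2478, 0.213]
orientation: [-2.033, -2.394, 0.0]
contact_force: [4.8, 0.2, -1.3]
grip_width: 0.0071
gripper_force: 39.4
```

```bash
python3 -c "
from h import *
st()"
```

```text
clock 13.05 box x,y,z mm [1.32e+00 1.80e-01 2.13e+02] F box [ 4.74 -0.59 -1.29] M [ 0.16 -1.44 -0.02] w 0.007110855859589203
yaw y 9.329911293018865 tilt z [-4.e-04  2.e-04 -1.e+00]
```

The lower edge is at 125 mm, through the slot mouth. Continue down until the fingertips are about 8 mm above the slot plate.

>>> apply_moves --rows '[[[0, 0.001, 0.014], [0, 0, 0]], [[0, 0.001, 0.028], [0, 0, 0]], [[0, 0.001, 0.042], [0, 0, 0]], [[0, 0.001, 0.056], [0, 0, 0]], [[0, 0.001, 0.07], [0, 0, 0]], [[0, 0.001, 0.084], [0, 0, 0]], [[0, 0.001, 0.098], [0, 0, 0]], [[0, 0.001, 0.1], [0, 0, 0]]]'

```text
clock: 14.05
tcp_pos: [0.5526, -0.2478, 0.1881]
orientation: [-2.033, -2.395, 0.0]
contact_force: [4.1, 1.5, 0.6]
grip_width: 0.0075
gripper_force: 39.8
```

```bash
python3 -c "
from h import *
st()"
```

```text
clock 14.05 box x,y,z mm [1.6300e+00 1.6000e-01 1.8808e+02] F box [4.34 0.78 0.65] M [ 0.25 -1.18 -0.02] w 0.007490782684229215
yaw y 9.329020906431154 tilt z [-2.e-04  2.e-04 -1.e+00]
```

>>> apply_moves --rows '[[[0, 0.001, 0.014], [0, 0, 0]], [[0, 0.001, 0.028], [0, 0, 0]], [[0, 0.001, 0.042], [0, 0, 0]], [[0, 0.001, 0.056], [0, 0, 0]], [[0, 0.001, 0.07], [0, 0, 0]], [[0, 0.001, 0.084], [0, 0, 0]], [[0, 0.001, 0.096], [0, 0, 0]], [[0, 0.001, 0.096], [0, 0, 0]]]'

```text
clock: 15.05
tcp_pos: [0.5527, -0.2477, 0.1638]
orientation: [-2.033, -2.394, 0.0]
contact_force: [5.0, 0.5, -2.7]
grip_width: 0.0073
gripper_force: 39.3
```

```bash
python3 -c "
from h import *
st()"
```

```text
clock 15.05 box x,y,z mm [  1.76   0.18 163.85] F box [ 5.02 -0.33 -2.7 ] M [ 0.08 -1.15 -0.04] w 0.007330504053821028
yaw y 9.32856371586865 tilt z [-5.e-04  2.e-04 -1.e+00]
```

>>> apply_moves --rows '[[[0, 0, 0], [0, 0, 0]], [[0, 0, 0], [0, 0, 0]], [[0, 0, 0], [0, 0, 0]], [[0, 0, 0], [0, 0, 0]]]' --jaw -0.5

```text
clock: 15.55
tcp_pos: [0.5526, -0.2479, 0.1644]
orientation: [-2.033, -2.394, 0.001]
contact_force: [-0.4, 0.2, -0.7]
grip_width: 0.0214
gripper_force: 0.0
```

>>> apply_moves --rows '[[[0, 0, -0.05], [0, 0, 0]], [[0, 0, -0.11], [0, 0, 0]], [[0, 0, -0.17], [0, 0, 0]], [[0, 0, -0.17], [0, 0, 0]], [[0, 0, -0.17], [0, 0, 0]]]'

```text
clock: 16.18
tcp_pos: [0.5527, -0.2478, 0.2069]
orientation: [2.033, 2.395, -0.0]
contact_force: [-0.0, -0.1, 0.1]
grip_width: 0.0215
gripper_force: 0.0
```

```bash
python3 -c "
from h import *
st()
d=cam('wrist'); cv2.imwrite('pics/w5.png',cv2.resize(d['frame'][100:480,170:490,::-1],(640,600)[:2],interpolation=1)); d=cam('side')
cv2.imwrite('pics/w5.png',np.hstack([cv2.resize(cam('wrist')['frame'][150:400,220:430,::-1],(400,476)),cv2.resize(d['frame'][210:330,300:400,::-1],(397,476))]))
"
```

```text
clock 16.18 box x,y,z mm [1.770e+00 1.500e-01 2.069e+02] F box [-0.06 -0.1   0.1 ] M [-0.01 -0.01  0.02] w 0.021487330771077364
yaw y 9.327931318104834 tilt z [-1.e-04 -1.e-04 -1.e+00]
```

View pics/w5.png

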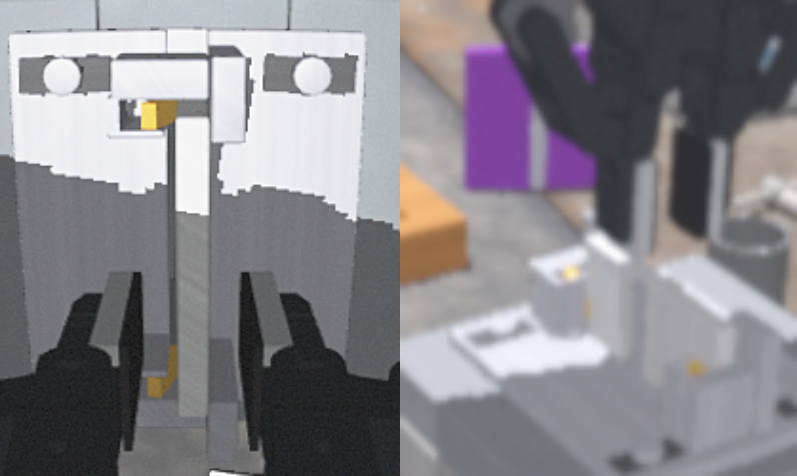

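The plate stands in the slot, held between the brass catches and the stops, with its top just below the stop tops. Close the fingers and push down on the top edge.

>>> apply_moves --rows '[[[0, 0.001, 0], [0, 0, 0]], [[0, 0.001, 0], [0, 0, 0]], [[0, 0.001, 0.01], [0, 0, 0]], [[0, 0.001, 0.03], [0, 0, 0]], [[0, 0.001, 0.045], [0, 0, 0]], [[0, 0.001, 0.055], [0, 0, 0]], [[0, 0.001, 0.06], [0, 0, 0]], [[0, 0.001, 0.06], [0, 0, 0]]]' --jaw -1 --newtons 20

```text
clock: 17.32
tcp_pos: [0.5532, -0.2477, 0.1919]
orientation: [-2.033, -2.395, 0.0]
contact_force: [0.1, 0.9, -0.4]
grip_width: 0.0002
gripper_force: 0.0
```

>>> apply_moves --rows '[[[0, 0, 0.006], [0, 0, 0]], [[0, 0, 0.012], [0, 0, 0]], [[0, 0, 0.018], [0, 0, 0]], [[0, 0, 0.024], [0, 0, 0]], [[0, 0, 0.024], [0, 0, 0]]]'

```text
clock: 17.95
tcp_pos: [0.5534, -0.2479, 0.1859]
orientation: [2.033, 2.394, 0.0]
contact_force: [0.0, 0.3, 2.6]
grip_width: 0.0001
gripper_force: 1.5
```

```bash
python3 -c "
from h import *
st()"
```

```text
clock 17.95 box x,y,z mm [ 2.370e+00 -7.000e-02  1.859e+02] F box [0.09 0.34 2.64] M [-0.12 -0.06  0.07] w 0.00010264043889828847
yaw y 9.327532247101864 tilt z [ 5.e-04 -2.e-04 -1.e+00]
```

>>> apply_moves --rows '[[[0, 0, 0.007], [0, 0, 0]], [[0, 0, 0.014], [0, 0, 0]], [[0, 0, 0.021], [0, 0, 0]], [[0, 0, 0.028], [0, 0, 0]], [[0, 0, 0.035], [0, 0, 0]], [[0, 0, 0.042], [0, 0, 0]], [[0, 0, 0.049], [0, 0, 0]], [[0, 0, 0.056], [0, 0, 0]], [[0, 0, 0.056], [0, 0, 0]]]'

```text
clock: 19.08
tcp_pos: [0.553, -0.2476, 0.1716]
orientation: [-2.033, -2.395, 0.0]
contact_force: [1.8, -0.4, 1.3]
grip_width: 0.0003
gripper_force: 0.8
```

>>> apply_moves --rows '[[[0, 0, 0.006], [0, 0, 0]], [[0, 0, 0.012], [0, 0, 0]], [[0, 0, 0.018], [0, 0, 0]], [[0, 0, 0.024], [0, 0, 0]], [[0, 0, 0.03], [0, 0, 0]], [[0, 0, 0.034], [0, 0, 0]], [[0, 0, 0.034], [0, 0, 0]]]'

```text
clock: 19.95
tcp_pos: [0.5531, -0.2478, 0.1632]
orientation: [-2.033, -2.395, 0.0]
contact_force: [1.2, -1.1, 2.2]
grip_width: -0.0003
gripper_force: 0.9
```

```bash
python3 -c "
from h import *
st()"
```

```text
clock 19.95 box x,y,z mm [2.1000e+00 9.0000e-02 1.6321e+02] F box [ 1.   -1.28  2.19] M [-0.06 -0.17  0.04] w -0.0003293766190716821
yaw y 9.329499046437029 tilt z [-2.e-04  0.e+00 -1.e+00]
```

>>> apply_moves --rows '[[[0, 0, 0.004], [0, 0, 0]], [[0, 0, 0.008], [0, 0, 0]], [[0, 0, 0.012], [0, 0, 0]], [[0, 0, 0.016], [0, 0, 0]], [[0, 0, 0.018], [0, 0, 0]], [[0, 0, 0.018], [0, 0, 0]]]'

```text
clock: 20.7
tcp_pos: [0.5527, -0.2476, 0.1583]
orientation: [-2.033, -2.394, 0.001]
contact_force: [-0.2, 0.5, -1.0]
grip_width: -0.0
gripper_force: 0.0
```

```bash
python3 -c "
from h import *
st()"
```

```text
clock 20.7 box x,y,z mm [  1.73   0.33 158.34] F box [-0.11  0.56 -1.  ] M [ 0.    0.03 -0.01] w -2.459850366513098e-05
yaw y 9.326563346553899 tilt z [-1.1e-03  5.0e-04 -1.0e+00]
```

Force has gone to zero, so it has probably dropped. Raise the arm and look.

>>> apply_moves --rows '[[[0, 0, -0.05], [0, 0, 0]], [[0, 0, -0.15], [0, 0, 0]], [[-0.1, 0, -0.3], [0, 0, 0]], [[-0.3, 0, -0.4], [0, 0, 0]], [[-0.3, 0, -0.4], [0, 0, 0]], [[-0.3, 0, -0.4], [0, 0, 0]], [[-0.3, 0, -0.4], [0, 0, 0]]]'

```text
clock: 21.58
tcp_pos: [0.5651, -0.3201, 0.2584]
orientation: [-2.03, -2.395, -0.0]
contact_force: [0.4, 1.1, -0.4]
grip_width: -0.0
gripper_force: 0.0
```

```bash
python3 -c "
from h import *
st()
a=cam('wrist')['frame'][20:300,190:470,::-1]; d=cam('side')['frame'][200:420,220:440,::-1]
cv2.imwrite('pics/w6.png',np.hstack([cv2.resize(a,(400,400)),cv2.resize(d,(400,400))]))
"
```

```text
clock 21.57 box x,y,z mm [  1.96 -73.22 258.41] F box [ 0.61  1.04 -0.4 ] M [-0.   -0.01 -0.02] w -2.8518360067472644e-05
yaw y 9.438609157123057 tilt z [-0.0011  0.0012 -1.    ]
```

View pics/w6.png

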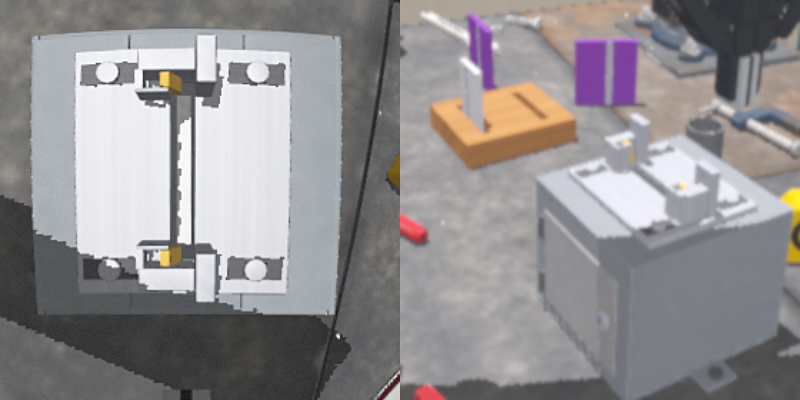

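The rack view shows the narrow plate still standing and the wide bay empty. Nothing projects from the slot, and a bright strip (the plate's top edge) shows down inside it. One width check gives its depth.

```bash
python3 -c "
from h import *
d=cam('wrist'); g=cv2.cvtColor(d['frame'],6)if 0 else cv2.cvtColor(d['frame'],cv2.COLOR_RGB2GRAY)
for v in (90,100,110,130,150,170): print(v,g[v,304:334])
B=lambda p:(round(1e3*(c*(p[0]-S[0])+s*(p[1]-S[1])),1),round(1e3*(-s*(p[0]-S[0])+c*(p[1]-S[1])),1))
for z in(.095,.13): print(z,[B(onz(d,u,100,z)) for u in(310,316,320,325)])
"
```

```text
90 [187 118 121 123 106  86  88  93  92 100 133 136 134 134 138 134 134 134
 138 116  76  85 143 247 241 243 253 144  96 108]
100 [240 240 240 249 220 103  81  86  88  97 131 134 135 134 138 136 139 140
 132 108  77  87 135 251 241 239 240 236 235 234]
110 [241 239 239 250 205 103  79  89  88  96 133 143 255 250 247 246 246 248
 253 220  56  83 133 254 239 239 239 236 234 235]
130 [238 238 237 251 214 116  78  89  78  97 115 153 255 248 246 246 246 248
 250 220  79  76 143 251 239 238 238 234 233 233]
150 [237 238 237 244 220 109  77  87  80  85 202 255 249 246 245 245 245 248
 251 220  57  78 168 245 237 237 236 233 233 233]
170 [235 235 235 240 230  93  78  87  79  94 222 255 255 248 245 244 244 246
 247 215  54  71 197 243 237 235 234 232 231 231]
0.095 [(np.float64(-5.8), np.float64(31.3)), (np.float64(-1.3), np.float64(31.3)), (np.float64(1.7), np.float64(31.3)), (np.float64(5.4), np.float64(31.3))]
0.13 [(np.float64(-4.8), np.float64(26.7)), (np.float64(-0.9), np.float64(26.7)), (np.float64(1.7), np.float64(26.6)), (np.float64(5.0), np.float64(26.6))]
```

The strip is about 9.8 px wide, which fits an 8 mm plate standing on the box floor (top ≈95 mm) and not one hanging at the slot. Handing in.

```bash
python3 -c "
from h import *
print(job.hand_in())"
```

```text
the job is handed in; nothing more can be done
None
```

The wide plate went through the slot, past the catches, and dropped into the returns box. The largest contact force I read was about 5.5 N (limit 25 N). The narrow plate is still standing in the rack, and the job was handed in at about 22 s; the hand-in returned no verdict.

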